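Clamp a connector housing in the test cradle

ROBOT

A 7-joint arm with a two-finger parallel gripper is mounted at the origin on the work surface. World frame = base frame: x ahead of the robot, y to its left, z up, the work surface at z = 0. Lengths are in m, angles in rad, forces in N, time in s.
With the tool pointing down it reaches from about 0.425 to 0.95 m from the base axis. Payload 4.7 kg.
Tool frame: the origin (TCP) lies between the finger pads; the fingertips stand 25 mm ahead of it and the grasp point (between the pads) lies 6 mm ahead of it; x points along the fingers, z is the direction in which the jaws open and shut, and the axes are right-handed (so a half turn about x gives the same grasp; the last joint's range is limited). The gripper opens to 85 mm and grips with 20 to 120 N. Pads are 22 mm wide; open, the fingers measure 114 mm over their backs; the gripper's body (76 mm by 85 mm) begins 54 mm behind the grasp point. The pads swing forward as they close: fully open they stand 13 mm farther back than shut.
Start: joints at [-1.216, 0.469, -0.049, 1.532, 0.024, 1.141, -0.082], TCP at [0.253, 0.626, 0.256] pointing down, gripper open.
Joint ranges: [-2.59, 2.59], [-0.33, 1.99], [-1.39, 1.29], [0.1, 2.45], [-1.04, 4.18], [0.21, 1.99], [-2.66, 2.66]. Speed limits (rad/s): [2.57, 2.57, 3.14, 3.14, 3.14, 3.14, 3.14].

INTERFACE

Orientations are given as a 3x3 rotation matrix whose columns are the frame's x, y, z axes.
In Python, from rig import * gives the robot as it stands. Calls block until the motion is done:
- movep(position, orientation): joint-space move of the TCP to a pose.
- move_l(position, attitude=None, feed=0.15, until_force=None): straight line of the TCP; attitude=None keeps the orientation; feed is the mean speed in m/s. With until_force (N) it stops when the force on the tool has changed by that much, and returns True; else False.
- move_joints(angles): joint-space move.
- command_gripper(opening, newtons=None): finger opening in m; newtons is the grip in N (None keeps the last); returns when the fingers have stopped.
- sleep(seconds).
- inverse_kinematics(position, orientation): joint angles nearest the present ones, or None.
- sense(): the state.
- camera(name): name is "scene" or "top"; returns (picture, depth): 480x640x3 uint8, red, green, blue; 480x640 float32, m along the optical axis (not along the pixel's ray), 0 where there is no reading.
- camera_params(name): a dict with "K" (3x3 intrinsics, pixels), "position" and "rotation" of the camera in the world. Camera axes: x right, y down, z forward; pixel columns grow to the right and rows downward; lengths in m; the calibration is good to about 2 mm. A picture is of the moment at which its call begins. camera_params takes no time and is no camera call.
A pose or a line that the arm cannot do raises Unreachable and nothing moves.
- finish_job(): hands the job in, once; it reports no verdict.
The state is a dict: "time_s": time; "joint_pos": joint angles; "qd": joint speeds; "joint_efforts": joint torques, N m; "position": TCP position; "tcp_rot": TCP orientation; "wrist_force": force on the tool from outside, world axes, zero at the start; "ft_torque": the same for the moment, N m; "finger_gap": finger opening in m.
Only numpy, scipy, OpenCV 4.12 (cv2) and the standard library are available. Lean on these libraries where they do the work, as an engineer would, in place of code of your own. Each camera call takes 0.05 s, during which the arm holds its last target.

TASK

Open the lidded grey parts box, take out the aluminium connector housing and lay it on the sloping test cradle, flat between the two white guide strips with its lower end against the stop, and let it go. Then flip the cradle's clamp lever forward over its high point until it snaps fully closed on the housing. Leave the other things on the bench where they are.

Things in the scene. Friction and masses are not known exactly. Their poses are not given: they have to be found in the camera images.
- lid (a joint): angle of the box's flat grey lid about its far edge: 0 shut, 1.57 standing upright, 1.9 fully back. The hinge is stiff: the lid stays where it is left.
- lid_hinge (a point): middle of the lid's hinge line, on the far top edge of the box. Its axes are the lid's: x runs level away from the robot across the shut lid, y along the hinge, z up when shut (they turn about y with the lid). The lid reaches 180 mm from here to -x and 90 mm to each side, 8 mm thick.
- lid_handle (a point): middle of the round head (28 mm across, 16 mm high) of the black lid knob, 35 mm above the lid's upper face, on the lid's centre line, 30 mm in from the edge nearest the robot (150 mm from the hinge line).
- box: the fixed grey open-topped parts box under the lid, 180 x 180 mm, 55 mm high, walls and floor 5 mm; origin at the centre of its underside on the bench, x from the front (nearest the robot) to the hinge side. It holds the housing only.
- housing_center (a point): centre of the loose connector housing: a plain aluminium block 90 long (x) x 40 wide (y) x 36 mm high (z) with black end plates and a steel round socket (20 mm across) standing out 10 mm at the middle of each end, so 110 mm over all; about 0.2 kg. It lies flat on the floor of the box, lengthwise roughly front to back. Either end may be the lower one on the cradle.
- bed: sloping aluminium bed of the fixed test cradle, 90 mm wide, x = -70 to 145 mm, tilted 30 degrees to face the robot. Origin on its upper surface, mid-way in the housing's place; x up the slope away from the robot, y across, level, z square off the bed. Two white guide strips (8 mm high, 48 mm apart inside) run from x = -50 to 50 mm.
- stop_face (a point): foot of the stop at the bed's lower end: middle of its face, on the bed's surface, at x = -57 mm of the bed; the stop is 24 mm high and 44 mm wide. A housing centred at x = -2 mm touches it.
- lever_hinge (a point): axle of the clamp lever, at x = 90, z = 62 mm in the bed's frame; the lever swings about the bed's y. Two steel cheeks carry it, at x = 75 to 109 mm of the bed, 78 mm high, 44 mm wide over all.
- lever_grip (a point): point on the lever's centre line in its black grip, 105 mm from the axle. The grip is 24 mm wide and 18 mm thick and reaches from 65 to 130 mm from the axle (its end); between grip and axle a steel bar 20 x 12 mm.
- lever (a joint): angle of the clamp lever: 0 open, as it starts (up from the bed, leaning 10 degrees up the slope from the bed's z, so 20 degrees towards the robot from upright); grows as the grip swings towards the robot and down; 1.745 closed, lying along the bed 62 mm above it. A spring holds it open (up to 8 N at the grip) until the high point at 0.945, then throws it closed and holds it.
- foot: round rubber foot, 22 mm across, on a sprung stem on the underside of the lever 60 mm from the axle; origin at the centre of its pressing face. It gives 4 mm and presses the housing when the lever is closed.
- screwdriver: bystander: a screwdriver, 160 mm long, lying
- jar: bystander: an amber glass jar, 56 mm across, 75 mm high
- carton: bystander: a small cardboard carton 70 x 100 x 60 mm high
- reel: bystander: a black flanged reel, 90 mm across, 50 mm high
- mug: bystander: a white mug, 80 mm across, 90 mm high
- cleaner: bystander: a plain can, 56 mm across, 170 mm high
- tape: bystander: a yellow roll of tape, 90 mm across, 24 mm high, lying flat

How it is judged:
By the outcome, as a careful person would: the job done as asked, in the order asked, and still so for the second after the job is handed in, with the robot touching nothing.
It also fails if it takes over 72 s, if anything falls off the work surface, if the arm or the gripper's body presses on something with over 40 N, if the wrist force passes 120 N, or if a joint passes its speed limit or range.

## Working session

There is one attempt and no reset: what is moved stays moved. The work goes in short steps, each a Python script; the robot and the scene stay as the last script left them, time stands still between calls to the robot, and variables do not carry over. Pictures are saved under pics/ and viewed, and the job is handed in when it is done.

```bash
mkdir -p pics; ls; python3 - <<'E'
from rig import *
import cv2,numpy as np
for n in("scene","top"):
    p,d=camera(n); cv2.imwrite(f"pics/{n}0.png",p[:,:,::-1]); np.savez(f"pics/{n}0.npz",p=p,d=d)
    c=camera_params(n); print(n,c)
print(sense())
E
```

```text
pics
scene {'K': array([[461.55100025,   0.        , 326.6703822 ],
       [  0.        , 461.55100025, 238.91494685],
       [  0.        ,   0.        ,   1.        ]]), 'position': array([ 1.33548883, -0.33809151,  0.8672067 ]), 'rotation': array([[ 4.15722280e-01,  5.91628182e-01, -6.90761232e-01],
       [ 9.09491595e-01, -2.70560637e-01,  3.15629499e-01],
       [-1.57492316e-04, -7.59455750e-01, -6.50558944e-01]])}
top {'K': array([[461.07260365,   0.        , 318.28227022],
       [  0.        , 461.07260365, 241.93465869],
       [  0.        ,   0.        ,   1.        ]]), 'position': array([ 0.45069482, -0.00951812,  1.27984187]), 'rotation': array([[ 0.01994891, -0.99355706,  0.11156349],
       [-0.99966385, -0.02166983, -0.0142341 ],
       [ 0.01655996, -0.11124203, -0.99365536]])}
{'time_s': 0.1, 'joint_pos': array([-1.21592063,  0.46937905, -0.04860227,  1.53357541,  0.02411898,
        1.14102955, -0.08229758]), 'qd': array([-0.00194047, -0.00242814, -0.00089079, -0.00274495,  0.00166009,
       -0.00097903,  0.00038116]), 'joint_efforts': array([ 8.57979521e-04, -5.11513746e+01, -4.68372821e-02, -2.38387907e+01,
        1.07704994e-02,  4.36592949e-03, -1.58596430e-05]), 'position': array([0.25253994, 0.62545027, 0.25535366]), 'tcp_rot': array([[-6.02666295e-04, -9.27274749e-01,  3.74381057e-01],
       [-1.70140272e-03,  3.74381534e-01,  9.27273192e-01],
       [-9.99998371e-01, -7.81366491e-05, -1.80329491e-03]]), 'wrist_force': array([0.39188608, 0.94273298, 0.85283025]), 'ft_torque': array([ 0.0149466 ,  0.00473385, -0.031794  ]), 'finger_gap': 0.08536673597907002}
```

View pics/scene0.png

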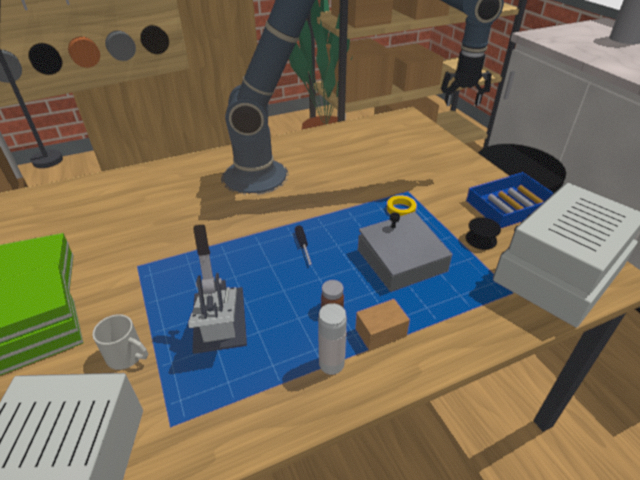

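View pics/top0.png

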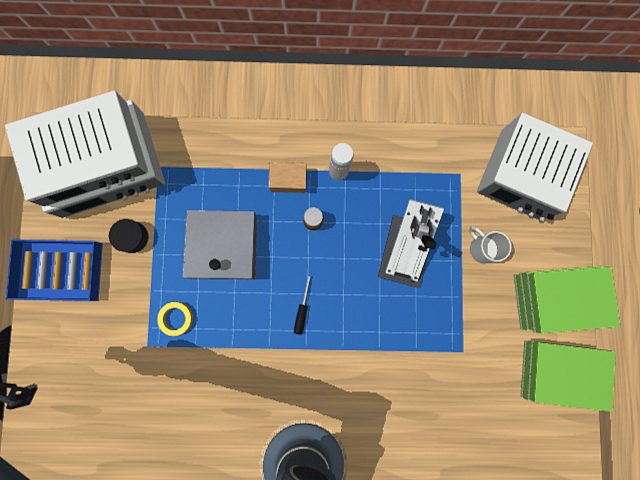

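The scene picture shows the cradle at about (215,300), the box at (405,245) and its knob at (394,220). In the top picture the box is at (219,244), the knob at (215,265) and the cradle at (412,245), with the lever grip at (430,242). Next I'll enlarge both and take depth readings.

```bash
cat > h.py <<'E'
import numpy as np,cv2
def load(n,i):
    z=np.load(f"pics/{n}{i}.npz"); return z['p'],z['d']
def cloud(d,c):
    K,R,t=c['K'],c['rotation'],c['position']
    v,u=np.mgrid[0:480,0:640]
    P=np.stack([(u-K[0,2])/K[0,0]*d,(v-K[1,2])/K[1,1]*d,d],-1)@R.T+t
    P[d==0]=np.nan
    return P
def proj(p,c):
    q=(np.atleast_2d(p)-c['position'])@c['rotation']; return (q[:,:2]/q[:,2:])*c['K'][0,0]+c['K'][:2,2]
def crop(p,u0,v0,u1,v1,f,name):
    cv2.imwrite(name,cv2.resize(np.ascontiguousarray(p[v0:v1,u0:u1,::-1]),None,fx=f,fy=f,interpolation=cv2.INTER_CUBIC))
E
python3 - <<'E'
from rig import camera_params
from h import *
p,d=load("top",0);crop(p,370,190,460,300,5,"pics/a1.png");crop(p,170,195,270,290,6,"pics/a2.png")
C=cloud(d,camera_params("top"))
for (u,v) in [(190,215),(250,215),(190,273),(250,273),(220,240),(215,265),(208,262),(430,242),(410,240),(400,270),(386,277),(404,205),(426,203),(300,240),(313,218)]:
    print(u,v,C[v,u].round(3))
# lid plane pts
s=C[200:290,170:270].reshape(-1,3); m=(abs(s[:,2]-.060)<.012); q=s[m]; print(m.sum(),np.median(q[:,2]))
r=cv2.minAreaRect(q[:,:2].astype(np.float32)*1000);print(r,cv2.boxPoints(r))
k=s[s[:,2]>.085];print("knob",len(k),k.mean(0),k.min(0),k.max(0))
p,d=load("scene",0);crop(p,170,215,270,360,4,"pics/a3.png");crop(p,350,190,460,300,5,"pics/a4.png")
C=cloud(d,camera_params("scene"))
s=C[190:300,350:460].reshape(-1,3); k=s[(s[:,2]>.085)&(abs(s[:,0]-.5)<.3)];print("knob",len(k),k.mean(0),k.min(0),k.max(0))
m=(abs(s[:,2]-.060)<.012); q=s[m];print(np.median(q[:,2]));r=cv2.minAreaRect(q[:,:2].astype(np.float32)*1000);print(r,cv2.boxPoints(r))
E
```

```text
190 215 [0.652 0.315 0.066]
250 215 [0.655 0.156 0.065]
190 273 [0.497 0.303 0.08 ]
250 273 [0.501 0.15  0.072]
220 240 [0.586 0.231 0.074]
215 265 [0.517 0.233 0.116]
208 262 [0.527 0.26  0.073]
430 242 [ 0.568 -0.267  0.284]
410 240 [ 0.596 -0.268  0.078]
400 270 [ 0.519 -0.25   0.034]
386 277 [ 0.5   -0.217  0.007]
404 205 [ 0.705 -0.268 -0.001]
426 203 [ 0.686 -0.299  0.127]
300 240 [0.598 0.023 0.002]
313 218 [ 0.65  -0.012  0.073]
2690 0.06766896927565802
((578.3338012695312, 235.00503540039062), (181.639404296875, 181.00839233398438), 0.17753146588802338) [[487.23407 325.2274 ]
 [487.79498 144.21988]
 [669.43353 144.78268]
 [668.8726  325.7902 ]]
knob 104 [0.52065347 0.23368616 0.1173285 ] [0.50751232 0.22125322 0.10437294] [0.53506436 0.24759748 0.12532144]
knob 103 [0.52617761 0.22951115 0.11054939] [0.51060214 0.21804625 0.08523748] [0.53766033 0.24456883 0.12042861]
0.06644987984515238
((627.1340942382812, 221.90875244140625), (213.37521362304688, 254.7285919189453), 82.99041748046875) [[487.7021  131.5615 ]
 [740.5268  100.47562]
 [766.5661  312.256  ]
 [513.7414  343.3419 ]]
```

View crops.

View pics/a1.png

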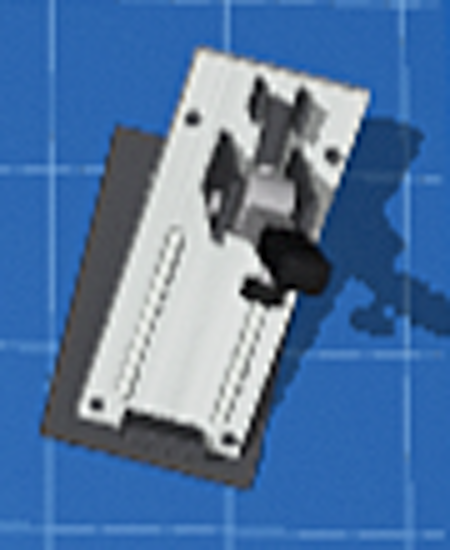

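View pics/a2.png

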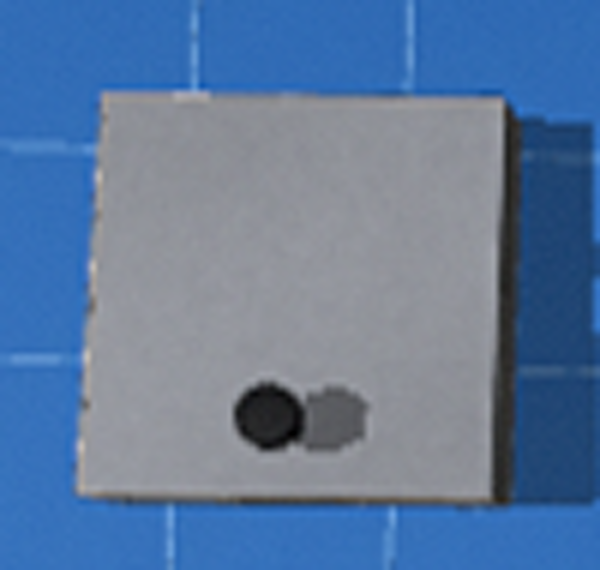

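View pics/a3.png

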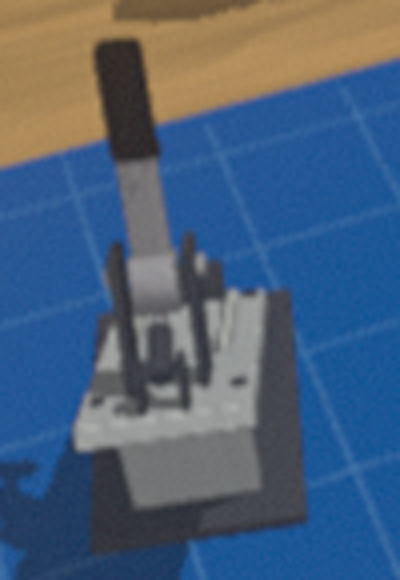

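View pics/a4.png

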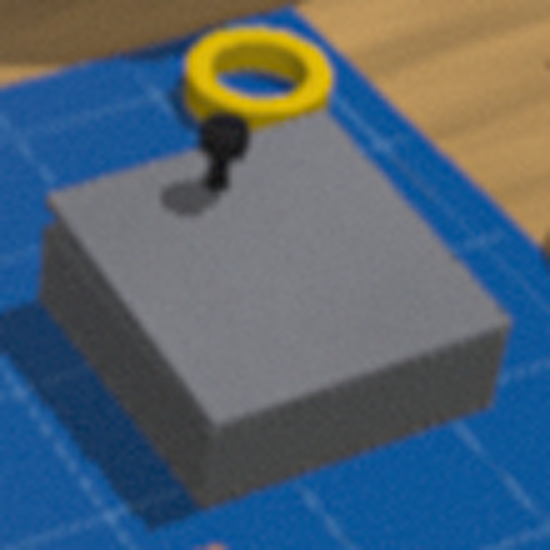

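```bash
python3 - <<'E'
from rig import camera_params
from h import *
for n,(u0,u1,v0,v1) in (("top",(187,251,214,258)),("scene",(370,440,225,265))):
    p,d=load(n,0);C=cloud(d,camera_params(n))[v0:v1,u0:u1].reshape(-1,3)
    C=C[(abs(C[:,2]-.07)<.02)&(abs(C[:,0]-.578)<.085)&(abs(C[:,1]-.235)<.085)]
    A=np.c_[C[:,:2]-[.578,.235],np.ones(len(C))];x=np.linalg.lstsq(A,C[:,2],rcond=None)[0];print(n,len(C),x,np.std(A@x-C[:,2]))
# mat/table height checks
p,d=load("top",0);C=cloud(d,camera_params("top"))
for (u,v) in [(340,300),(260,320),(350,220),(440,300),(170,230)]: print(u,v,np.nanmedian(C[v-4:v+5,u-4:u+5].reshape(-1,3),0))
E
```

```text
top 2787 [-0.07789253 -0.00125431  0.07084537] 0.0023525980916745265
scene 2322 [-0.0774782  -0.00301886  0.06986946] 0.0017273748121598269
340 300 [ 0.4345979  -0.09079209  0.00108852]
260 320 [0.3760522  0.12739147 0.00112212]
350 220 [ 0.65800554 -0.11582699  0.00141464]
440 300 [ 0.44015064 -0.36690597  0.00080966]
170 230 [0.61860529 0.38502757 0.00110447]
```

Crop a2 shows a nearly square lid, with its far corners at about (187.2,210.7) and (254.2,211.5) and the knob at (214.5,264.3). The depth plane says the lid is already about 0.078 rad ajar. Crop a1 shows the bed corners at about (410,199.4), (444,208.4), (386,273) and (417.6,282). Next I'll fit the box and bed frames.

```bash
cat >> h.py <<'E'
def ray_plane(uv,c,n,d0):  # n.p=d0
    K,R,t=c['K'],c['rotation'],c['position']
    uv=np.atleast_2d(uv); r=np.c_[(uv-K[:2,2])/K[0,0],np.ones(len(uv))]@R.T
    s=(d0-n@t)/(r@n); return t+r*s[:,None]
E
python3 - <<'E'
from rig import camera_params
from h import *
c=camera_params("top")
n=np.array([.0778,0,1.]);d0=.0700+.0778*.578
q=np.array([[103,94],[505,99],[80,496],[495,498]])/6+[170,195]
L=ray_plane(q,c,n,d0);print("lid",L.round(4))
for a,b in((0,1),(2,3),(0,2),(1,3)): e=L[b]-L[a];print(np.linalg.norm(e),np.degrees(np.arctan2(e[1],e[0])))
print("knob",ray_plane([214.5,264.3],c,np.array([0,0,1.]),.117))
# bed plane: points
p,d=load("top",0);C=cloud(d,c)
mask=np.zeros((480,640),np.uint8);poly=np.array([[155,395],[232,415],[255,320],[175,290]])/5+[370,190]
cv2.fillPoly(mask,[poly.astype(np.int32)],1)
P=C[mask>0]
for _ in range(4):
    m=P.mean(0);_,_,V=np.linalg.svd(P-m);nn=V[2]*np.sign(V[2,2]);r=(P-m)@nn;P=P[abs(r)<2.5*np.std(r)+1e-4]
print("bed n",nn,len(P),np.std(r),"tilt",np.degrees(np.arccos(nn[2])),"dir",np.degrees(np.arctan2(nn[1],nn[0])))
q=np.array([[200,47],[370,92],[80,415],[238,460],[124,410],[213,433]])/5+[370,190]
B=ray_plane(q,c,nn,nn@m);print("bed",B.round(4))
for a,b in((0,1),(2,3),(0,2),(1,3)): e=B[b]-B[a];print(np.linalg.norm(e),np.degrees(np.arctan2(e[1],e[0])))
E
```

```text
lid [[0.6634 0.3238 0.0634]
 [0.6653 0.1458 0.0632]
 [0.485  0.3209 0.0772]
 [0.4878 0.1422 0.077 ]]
0.17804341421711894 -89.40226066527015
0.17872122860601 -89.0987759249138
0.17899457680652478 -179.04503350264244
0.1780505454631973 -178.82518952803252
knob [[0.51897152 0.23368639 0.117     ]]Traceback (most recent call last):
  File "<stdin>", line 15, in <module>
    u, s, vh = gufunc(a, signature=signature)
               ~~~~~~^^^^^^^^^^^^^^^^^^^^^^^^
    raise LinAlgError("SVD did not converge")
numpy.linalg.LinAlgError: SVD did not converge
```

```bash
python3 - <<'E'
from rig import camera_params
from h import *
c=camera_params("top")
p,d=load("top",0);C=cloud(d,c)
def plane(P):
  P=P[np.isfinite(P).all(1)]
  for _ in range(6):
    m=P.mean(0);_,_,V=np.linalg.svd(P-m,full_matrices=False);nn=V[2]*np.sign(V[2,2]);r=(P-m)@nn;P=P[abs(r)<2*np.std(r)+1e-3]
  return m,nn,len(P),np.std(r)
mask=np.zeros((480,640),np.uint8);poly=np.array([[155,395],[232,415],[250,330],[180,300]])/5+[370,190]
cv2.fillPoly(mask,[poly.astype(np.int32)],1)
m,nn,N,s=plane(C[mask>0])
print("bed n",nn,m,N,s,"tilt",np.degrees(np.arccos(nn[2])),"dir",np.degrees(np.arctan2(nn[1],nn[0])))
q=np.array([[200,47],[370,92],[80,415],[238,460],[124,410],[213,433]])/5+[370,190]
B=ray_plane(q,c,nn,nn@m);print("bed",B.round(4))
for a,b in((0,1),(2,3),(0,2),(1,3)): e=B[b]-B[a];print(np.linalg.norm(e),np.degrees(np.arctan2(e[1],e[0])))
# scene depth: grip points
C=cloud(load("scene",0)[1],camera_params("scene"))
s=C[215:265,185:215].reshape(-1,3);s=s[(s[:,0]<.8)&(s[:,0]>.4)&(s[:,2]>.1)];
for z in np.arange(.1,.3,.02):
  k=s[(s[:,2]>z)&(s[:,2]<z+.02)]
  if len(k):print(z,len(k),np.median(k,0))
E
```

```text
bed n [-0.48882066  0.16029024  0.85753216] [ 0.54068321 -0.27438467  0.05006835] 285 0.0024343523164009643 tilt 30.959387559940883 dir 161.84505369214003
bed [[ 0.693  -0.2564  0.1335]
 [ 0.6712 -0.3418  0.137 ]
 [ 0.5106 -0.2143  0.0217]
 [ 0.4878 -0.3001  0.0247]
 [ 0.5135 -0.2373  0.0277]
 [ 0.5019 -0.2853  0.03  ]]
0.08819224712034343 -104.35756463690524
0.08887823663919867 -104.8982446617667
0.21809901577445887 166.98833105299417
0.21907662900330416 167.19551426251792
0.18000000000000002 3 [ 0.59532748 -0.26940667  0.19751745]
0.2 92 [ 0.5945444  -0.2782303   0.21064975]
0.22000000000000003 103 [ 0.58950278 -0.27732309  0.23102103]
0.24000000000000002 126 [ 0.58383551 -0.2751126   0.25035709]
0.26 126 [ 0.57602124 -0.27323129  0.27040642]
0.28 39 [ 0.56996927 -0.27335491  0.2814966 ]
```

```bash
cat > bedfit.py <<'E'
from rig import camera_params
from h import *
from scipy.optimize import least_squares
from scipy.spatial.transform import Rotation as Ro
def bedR(yaw): return Ro.from_euler('ZY',[yaw,-np.radians(30)]).as_matrix()
def lidR(yaw,a): return Ro.from_euler('ZY',[yaw,a]).as_matrix()
E
python3 - <<'E'
from bedfit import *
ct,cs=camera_params("top"),camera_params("scene")
ob=np.array([[145,45,0],[145,-45,0],[-70,45,0],[-70,-45,0]])/1000
qt=np.array([[200,47],[370,92],[80,415],[238,460]])/5+[370,190]
os=np.array([[145,-45,0],[145,45,0],[-70,45,0]])/1000
qs=np.array([[78,428],[258,403],[268,292]])/4+[170,215]
def f(x,full=False):
    R=bedR(x[3]);P=ob@R.T+x[:3];S=os@R.T+x[:3]
    a=(proj(P,ct)-qt).ravel();b=(proj(S,cs)-qs).ravel()
    e=((np.array([0.54068321,-0.27438467,0.05006835])-x[:3])@R[:,2])/.002
    return np.r_[a,b,e]
for w in ("all","top"):
    g=f if w=="all" else (lambda x:np.r_[f(x)[:8],f(x)[-1]])
    r=least_squares(g,[.57,-.27,.06,-.24],loss='soft_l1');print(w,r.x,np.degrees(r.x[3]),r.fun.round(2))
    x=r.x;R=bedR(x[3])
    for n,q in(("axle",[90,0,62]),("grip",[90+105*np.sin(np.radians(10)),0,62+105*np.cos(np.radians(10))])):
        P=R@(np.array(q)/1000)+x[:3];print(n,P.round(4),proj(P,ct).round(1),proj(P,cs).round(1))
E
```

```text
all [ 0.56059242 -0.26984664  0.05791812 -0.23186102] -13.284657734926382 [-0.85  0.19 -0.47 -0.02 -0.7  -0.53 -0.29 -1.27 -0.68  0.   -0.82 -0.49
 -1.08 -1.3   1.18]
axle [ 0.6063 -0.2806  0.1566] [[421.9 232.3]] [[209.1 282.4]]
grip [ 0.5713 -0.2724  0.2553] [[428.8 241.9]] [[201.  236.4]]
top [ 0.55942171 -0.27081072  0.06029014 -0.23289274] -13.34377130524558 [-0.22  0.45  0.23  0.3  -0.23 -0.15  0.23 -0.85 -0.07]
axle [ 0.6051 -0.2816  0.159 ] [[422.5 232.7]] [[208.3 281.4]]
grip [ 0.5702 -0.2734  0.2577] [[429.5 242.3]] [[200.2 235.3]]
```

```bash
cat >> bedfit.py <<'E'
YL=np.radians(.95); H=np.array([.665,.2345,.055])
BO=np.array([.560,-.2703,.059]); BY=-np.radians(13.3); BR=bedR(BY)
def knob(a): return H+lidR(YL,a)@np.array([-.150,0,.043])
def toolR(yaw,a,s=1): # tool x = -z of frame tilted a about y ; tool z = s*y
    R=lidR(yaw,a); x=-R[:,2]; z=s*R[:,1]; return np.c_[x,np.cross(z,x),z]
def tcp(p,R,ahead=.006): return p-R[:,0]*ahead
E
python3 - <<'E'
from rig import *
from bedfit import *
for s in(1,-1):
  for t in (0,.5):
    for a in(.078,.4,.8,1.2,1.5,1.75):
      R=toolR(YL,max(a-t*a/1.75,0),s); q=inverse_kinematics(tcp(knob(a),R),R);print(s,t,a,None if q is None else np.round(q,2))
  # place & lever
  for n,R,p in (("place",toolR(BY,-np.radians(30)*-1*-1,s),BO+BR@np.array([-.017,0,.03])),("placeup",toolR(BY,-np.radians(30),s),BO+BR@np.array([-.017,0,.18]))):
    q=inverse_kinematics(tcp(p,R),R);print(n,R[:,0].round(2),None if q is None else np.round(q,2))
E
```

```text
1 0 0.078 [-0.48  0.49  0.01  1.88 -0.05  0.85  1.15]
1 0 0.4 [-0.4   0.61 -0.01  1.59 -0.15  1.32  1.24]
1 0 0.8 [-0.33  0.85 -0.03  1.2  -0.23  1.86  1.26]
1 0 1.2 None
1 0 1.5 None
1 0 1.75 None
1 0.5 0.078 [-0.49  0.48  0.01  1.89 -0.04  0.82  1.13]
1 0.5 0.4 [-0.42  0.56 -0.    1.66 -0.12  1.19  1.22]
1 0.5 0.8 [-0.36  0.73 -0.01  1.33 -0.18  1.63  1.27]
1 0.5 1.2 None
1 0.5 1.5 None
1 0.5 1.75 None
place [ 0.49 -0.12 -0.87] [ 1.07  0.58 -0.79  2.19  1.62  0.28  0.27]
placeup [ 0.49 -0.12 -0.87] [ 0.88  0.12 -0.42  2.25 -0.25  0.28  2.03]
-1 0 0.078 [-0.9   0.54  0.57  1.9  -0.4   0.89 -1.67]
-1 0 0.4 [-0.8   0.68  0.61  1.62 -0.46  1.39 -1.6 ]
-1 0 0.8 [-0.67  0.93  0.67  1.23 -0.55  1.97 -1.54]
-1 0 1.2 None
-1 0 1.5 None
-1 0 1.75 None
-1 0.5 0.078 [-0.9   0.53  0.57  1.91 -0.4   0.86 -1.67]
-1 0.5 0.4 [-0.83  0.62  0.6   1.69 -0.43  1.25 -1.62]
-1 0.5 0.8 [-0.72  0.81  0.65  1.36 -0.5   1.71 -1.57]
-1 0.5 1.2 None
-1 0.5 1.5 None
-1 0.5 1.75 None
place [ 0.49 -0.12 -0.87] None
placeup [ 0.49 -0.12 -0.87] [-0.62  0.19  1.25  2.31 -0.97  0.43 -0.39]
```

```bash
python3 - <<'E'
from rig import *
from bedfit import *
R=toolR(YL,0,1)
for a in(.078,.4,.8,1.2,1.5,1.7):
    q=inverse_kinematics(tcp(knob(a),R),R);print(a,knob(a).round(3),None if q is None else np.round(q,2))
k=knob(.078)
command_gripper(.06,25)
movep(tcp(k,R)+[0,0,.10],R)
move_l(tcp(k,R),feed=.15)
s=sense();print(s['position'],s['wrist_force'],s['time_s'])
command_gripper(.02,25)
s=sense();print(s['finger_gap'],s['wrist_force'],s['time_s'])
import cv2
p,d=camera("scene");crop(p,330,120,490,300,4,"pics/b1.png")
E
```

```text
0.078 [0.519 0.232 0.11 ] [-0.51  0.46  0.02  1.92 -0.01  0.76  1.1 ]
0.4 [0.544 0.232 0.153] [-0.5   0.43  0.03  1.84 -0.02  0.87  1.13]
0.8 [0.591 0.233 0.193] [-0.47  0.46  0.04  1.7  -0.02  0.99  1.17]
1.2 [0.651 0.234 0.21 ] [-0.44  0.53  0.05  1.54 -0.03  1.08  1.2 ]
1.5 [0.697 0.235 0.208] [-0.42  0.6   0.05  1.42 -0.03  1.13  1.23]
1.7 [0.727 0.236 0.198] [-0.4   0.65  0.05  1.34 -0.04  1.15  1.24]
[0.51941926 0.23262164 0.11626687] [0.86843126 0.21659775 0.30597092] 3.0333
0.026758061944211018 [-0.85927333  5.75039313  0.64136409] 3.425
```

View pics/b1.png

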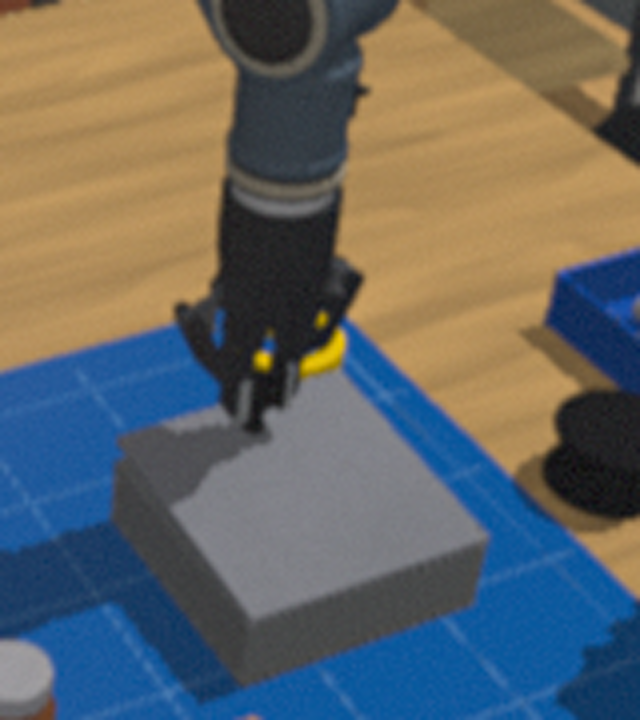

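The crop shows the fingers holding the knob at about (260,400). The finger gap is 26.8 mm, against a head of 28 mm. Now I'll swing the lid along its arc.

```bash
python3 - <<'E'
from rig import *
from bedfit import *
R=toolR(YL,0,1)
off=sense()['position']-tcp(knob(.078),R)
for a in np.linspace(.078,1.70,13)[1:]:
    move_l(tcp(knob(a),R)+off*[1,1,1],feed=.12)
    s=sense();f=s['wrist_force'];print(round(a,2),f.round(1),s['finger_gap'].round(4),round(s['time_s'],1))
    if np.linalg.norm(f)>50:break
p,d=camera("scene");crop(p,330,80,490,300,3,"pics/b2.png")
E
```

```text
Traceback (most recent call last):
AttributeError: 'float' object has no attribute 'round'
```

```bash
python3 - <<'E'
from rig import *
from bedfit import *
R=toolR(YL,0,1)
A=np.linspace(.078,1.70,13)
off=sense()['position']-tcp(knob(A[1]),R);print(off,sense()['wrist_force'])
for a in A[2:]:
    move_l(tcp(knob(a),R),feed=.12)
    s=sense();f=s['wrist_force'];print(round(a,2),f.round(1),round(s['finger_gap'],4),round(s['time_s'],1))
    if np.linalg.norm(f)>50:break
p,d=camera("scene");crop(p,330,80,490,300,3,"pics/b2.png")
E
```

```text
[0.00040987 0.00237139 0.00117117] [ 0.09162138  2.35719539 -0.23131807]
0.35 [-0.8  6.  -0.3] 0.0267 4.1
0.48 [-1.4  4.8  0.9] 0.0266 4.5
0.62 [-2.8  4.1  3. ] 0.0264 4.8
0.75 [-2.8  4.5  3.6] 0.0268 5.1
0.89 [-4.   3.5  4.5] 0.0268 5.4
1.02 [-1.1  4.8  5.7] 0.0268 5.8
1.16 [-1.3  4.9  6.1] 0.0267 6.1
1.29 [-0.7  3.9  4.9] 0.027 6.4
1.43 [1.2 2.7 5.4] 0.0266 6.7
1.56 [1.1 3.4 5.3] 0.0267 7.0
1.7 [2.5 3.8 4.8] 0.0267 7.4
```

View pics/b2.png

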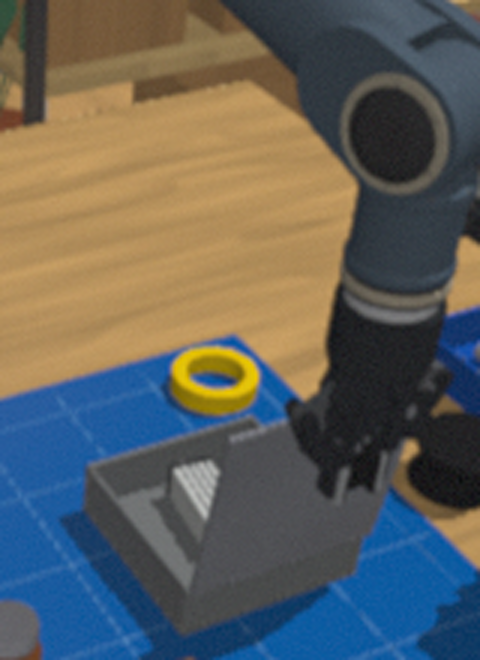

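The lid stands open past upright, and the white-striped housing is visible in the box at about (195,490) in the crop. Now I'll release the knob, clear the view and look into the box.

```bash
python3 - <<'E'
from rig import *
from bedfit import *
R=toolR(YL,0,1)
command_gripper(.055)
p0=sense()['position']
move_l(p0+[0,0,.13],feed=.3)
movep([.48,-.05,.40],R)
for n in("scene","top"):
    p,d=camera(n);np.savez(f"pics/{n}1.npz",p=p,d=d)
    if n=="top": crop(p,170,180,290,290,5,"pics/c1.png"); cv2.imwrite("pics/c0.png",p[:,:,::-1])
    else: crop(p,330,150,490,300,4,"pics/c2.png")
print(sense()['time_s'])
E
```

```text
9.9167
```

View pics/c1.png

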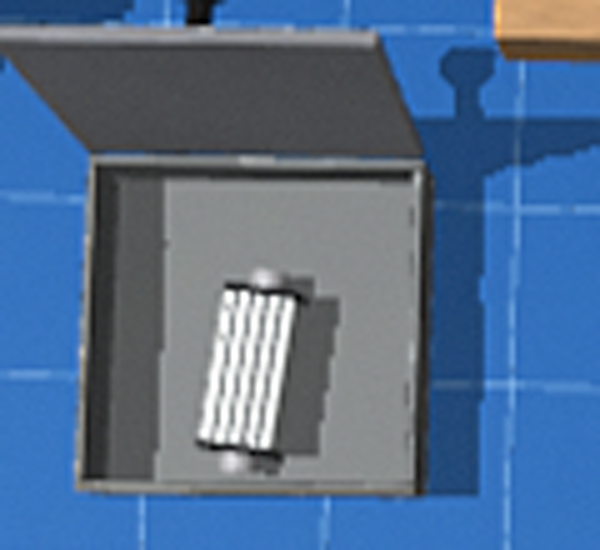

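View pics/c2.png

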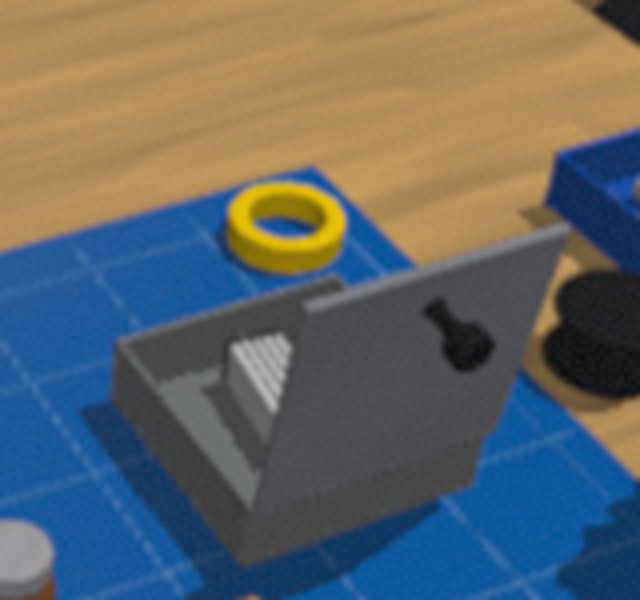

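```bash
python3 - <<'E'
from rig import *
from bedfit import *
c=camera_params("top")
q=np.array([[226,284],[303,295],[196,443],[275,456],[270,276],[235,462]])/5+[170,180]
P=ray_plane(q,c,np.array([0,0,1.]),.041);print(P.round(4));print(P[:4].mean(0))
for a,b in((0,1),(2,3),(0,2),(1,3),(4,5)): e=P[b]-P[a];print(np.linalg.norm(e).round(4),np.degrees(np.arctan2(e[1],e[0])))
p,d=load("top",1);C=cloud(d,c)
S=C[236:272,208:232].reshape(-1,3);S=S[(S[:,2]>.033)&(S[:,2]<.052)];print(len(S),np.median(S,0),cv2.minAreaRect((S[:,:2]*1000).astype(np.float32)))
E
```

```text
[[0.5977 0.251  0.041 ]
 [0.5926 0.2094 0.041 ]
 [0.5116 0.2632 0.041 ]
 [0.5056 0.2208 0.041 ]
 [0.6025 0.2276 0.041 ]
 [0.5019 0.2419 0.041 ]]
[0.55185848 0.23609341 0.041     ]
0.042 -96.93256900034649
0.0429 -98.14466213405751
0.0869 171.9543466032357
0.0878 172.5536734987083
0.1016 171.86554411659318
514 [0.55383511 0.23765873 0.04120714] ((553.606201171875, 238.16554260253906), (40.30856704711914, 96.61934661865234), 83.67924499511719)
```

```bash
cat >> bedfit.py <<'E'
HC=np.array([.5532,.2368,.023]); HY=np.radians(-7.7)
def placeR(delta,s): return toolR(BY,-np.radians(30)+delta,s)
def placeP(gx,gz,R,hx=-.002,up=0): # gx,gz: grasp pt in housing frame (from its centre)
    return tcp(BO+BR@np.array([hx+gx,0,.018+gz+up]),R)
E
python3 - <<'E'
from rig import *
from bedfit import *
for s in(1,-1):
  for dl in(0,8,12,16):
    for gx in(-.012,-.022):
      R=placeR(np.radians(dl),s)
      o=[inverse_kinematics(placeP(gx,.012,R,up=u),R) for u in(.0,.05,.10)]
      print(s,dl,gx,*[None if q is None else np.round(q,2) for q in o])
E
```

```text
1 0 -0.012 [ 1.07  0.58 -0.79  2.18  1.59  0.28  0.29] [ 1.13  0.45 -0.82  2.21  1.22  0.23  0.63] [ 0.34  0.21  0.14  2.27 -0.77  0.21  2.53]
1 0 -0.022 [ 1.21  0.67 -0.99  2.19  1.65  0.41  0.29] [ 1.27  0.53 -1.    2.22  1.39  0.33  0.5 ] [ 1.31  0.36 -0.98  2.24  0.89  0.25  0.96]
1 8 -0.012 [ 0.34  0.45  0.1   2.13 -0.56  0.22  2.29] [ 0.27  0.34  0.19  2.17 -0.51  0.3   2.24] [ 0.16  0.24  0.33  2.19 -0.45  0.39  2.19]
1 8 -0.022 [ 0.93  0.53 -0.63  2.12  0.89  0.3   0.94] [ 0.29  0.34  0.17  2.19 -0.51  0.28  2.25] [ 0.17  0.23  0.32  2.21 -0.46  0.37  2.21]
1 12 -0.012 [ 0.26  0.46  0.2   2.09 -0.48  0.32  2.2 ] [ 0.19  0.36  0.29  2.13 -0.44  0.39  2.17] [ 0.11  0.26  0.38  2.15 -0.37  0.48  2.11]
1 12 -0.022 [ 0.27  0.46  0.19  2.11 -0.5   0.3   2.22] [ 0.2   0.36  0.28  2.15 -0.45  0.38  2.18] [ 0.12  0.25  0.38  2.17 -0.38  0.46  2.12]
1 16 -0.012 [ 0.2   0.48  0.26  2.05 -0.42  0.42  2.13] [ 0.16  0.38  0.32  2.08 -0.37  0.49  2.09] [ 0.11  0.28  0.37  2.1  -0.29  0.56  2.03]
1 16 -0.022 [ 0.21  0.47  0.26  2.07 -0.43  0.4   2.15] [ 0.16  0.37  0.32  2.1  -0.38  0.47  2.
[... 425 characters left out ...]
6  0.32  2.16 -0.96  0.26 -0.47] [-0.14  0.41  0.72  2.21 -1.03  0.42 -0.4 ] [-0.32  0.32  0.93  2.23 -0.87  0.49 -0.53]
-1 12 -0.012 [ 0.01  0.5   0.52  2.11 -0.86  0.4  -0.59] [-0.28  0.49  0.91  2.15 -0.98  0.57 -0.47] [-0.44  0.43  1.12  2.17 -0.89  0.65 -0.52]
-1 12 -0.022 [ 0.01  0.5   0.52  2.13 -0.9   0.39 -0.55] [-0.28  0.49  0.91  2.17 -1.01  0.56 -0.44] [-0.44  0.43  1.12  2.19 -0.91  0.64 -0.5 ]
-1 16 -0.012 [-0.13  0.57  0.71  2.07 -0.88  0.55 -0.59] [-0.39  0.62  1.11  2.11 -1.03  0.75 -0.44] [-0.44  0.46  1.12  2.13 -0.81  0.72 -0.61]
-1 16 -0.022 [-0.13  0.56  0.71  2.09 -0.91  0.53 -0.56] [-0.28  0.51  0.92  2.13 -0.88  0.62 -0.57] [-0.44  0.46  1.12  2.15 -0.82  0.71 -0.59]
```

```bash
python3 - <<'E'
from rig import *
from bedfit import *
D=np.radians(12);R=toolR(HY,D,1)
g=HC+lidR(HY,0)@np.array([-.022,0,.013]);P=tcp(g,R)
print(P,inverse_kinematics(P,R),inverse_kinematics(P+[0,0,.15],R))
command_gripper(.065,50)
movep(P+[0,0,.15],R)
move_l(P+[0,0,.035],feed=.25)
print(move_l(P,feed=.06,until_force=15))
s=sense();print(s['position']-P,s['wrist_force'],s['time_s'])
command_gripper(.02,50)
s=sense();print(s['finger_gap'],s['position']-P,s['wrist_force'],s['time_s'])
p,d=camera("top");crop(p,170,180,290,290,5,"pics/d1.png")
E
```

```text
[0.53263459 0.23958055 0.04186889] [-0.38984201  0.65521176 -0.07052106  1.79765719 -0.09438155  0.86736258
  1.05431765] [-0.39920768  0.46818416 -0.05651735  1.70743229 -0.09869089  1.14350425
  1.0334108 ]
False
[ 8.07665663e-05  3.91263755e-05 -1.26699376e-04] [ 0.81322056  0.3538218  -1.05736064] 12.875
0.03926251499354548 [0.00056039 0.00032918 0.00065996] [-0.19331728  0.10876195  3.01022068] 13.2167
```

View pics/d1.png

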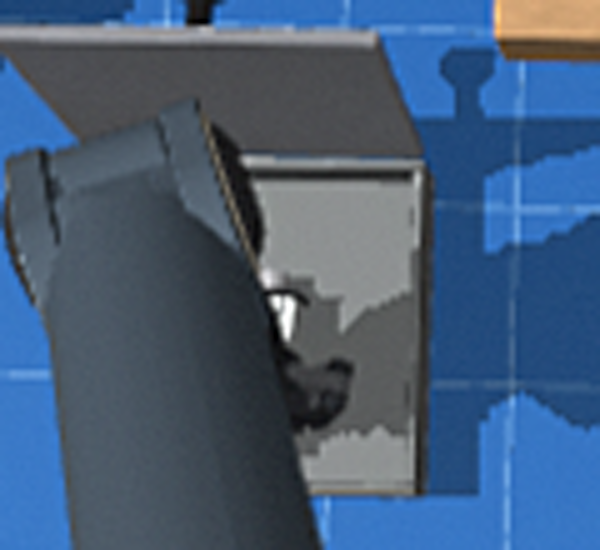

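```bash
python3 - <<'E'
from rig import *
from bedfit import *
D=np.radians(12);R=placeR(D,1)
p0=sense()['position']
move_l(p0+[0,0,.17],feed=.25)
print(sense()['finger_gap'],sense()['wrist_force'])
A=placeP(-.022,.013,R,hx=-.05,up=.12);B=placeP(-.022,.013,R,hx=.004,up=.045)
print(A,B,inverse_kinematics(A,R))
movep(A,R)
move_l(B,feed=.12)
s=sense();print(s['joint_pos'].round(2),s['finger_gap'],s['wrist_force'],s['time_s'])
for n in("scene","top"):
    p,d=camera(n)
    crop(p,*( (370,180,470,300) if n=="top" else (150,200,270,350)),5 if n=="top" else 4,f"pics/e_{n}.png")
E
```

```text
0.03887296454558591 [ 0.21540719  0.07134837 -2.31943186]
[ 0.42403919 -0.23816023  0.15947618] [ 0.50604447 -0.25754545  0.12152427] [ 0.20815087  0.17931236  0.28937501  2.27107324 -0.32534522  0.41215787
  2.10396055]
[ 0.23  0.36  0.24  2.13 -0.41  0.38  2.14] 0.03874746588535776 [-0.28701527 -0.21596437 -2.43282018] 16.8083
```

View pics/e_scene.png

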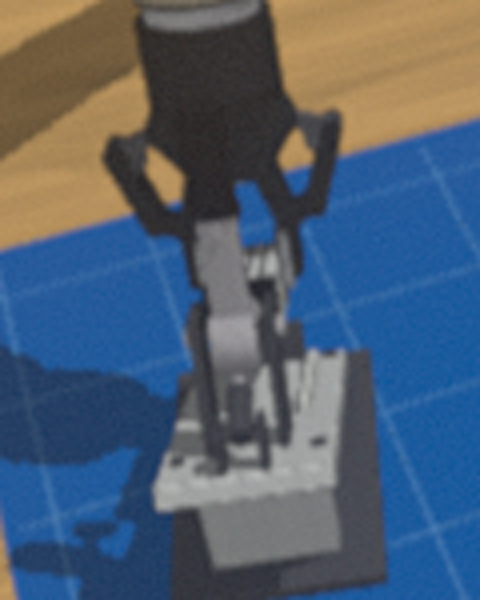

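View pics/e_top.png

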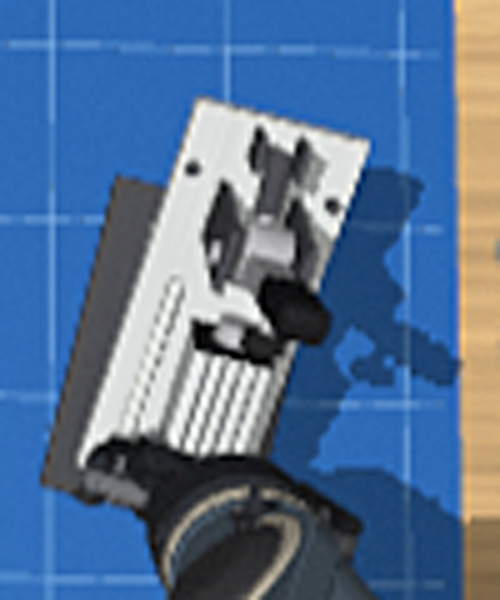

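The housing hangs in line with the bed, with its stripes parallel to the left guide strip, at about (170,360) in the crop. I'll lower it until it touches, then slide it to the stop.

```bash
python3 - <<'E'
from rig import *
from bedfit import *
R=placeR(np.radians(12),1)
def bed(): return (BR.T@(sense()['position']-placeP(-.022,.013,R,hx=0,up=0))*1000).round(2)
move_l(placeP(-.022,.013,R,hx=.004,up=.012),feed=.1)
print(bed(),sense()['wrist_force'])
r=move_l(placeP(-.022,.013,R,hx=.004,up=-.008),feed=.025,until_force=6)
s=sense();print(r,bed(),(BR.T@s['wrist_force']).round(1),s['time_s'])
p=BR.T@(s['position']-placeP(-.022,.013,R,hx=0,up=0))
r=move_l(s['position']+BR@np.array([-.014,0,0.0]),feed=.025,until_force=6)
s=sense();print(r,bed(),(BR.T@s['wrist_force']).round(1),s['time_s'],s['finger_gap'])
for n in("scene","top"):
    p,d=camera(n)
    crop(p,*( (370,180,470,300) if n=="top" else (150,200,270,350)),5 if n=="top" else 4,f"pics/f_{n}.png")
E
```

```text
[ 3.62 -0.12 11.97] [-0.8098017   0.11532352 -0.83142116]
True [4.33 0.11 1.72] [ 1.6 -0.   4.5] 17.9
True [-1.43 -0.14  1.73] [ 1.2 -0.3  3.1] 18.275 0.03914791752137751
```

View pics/f_scene.png

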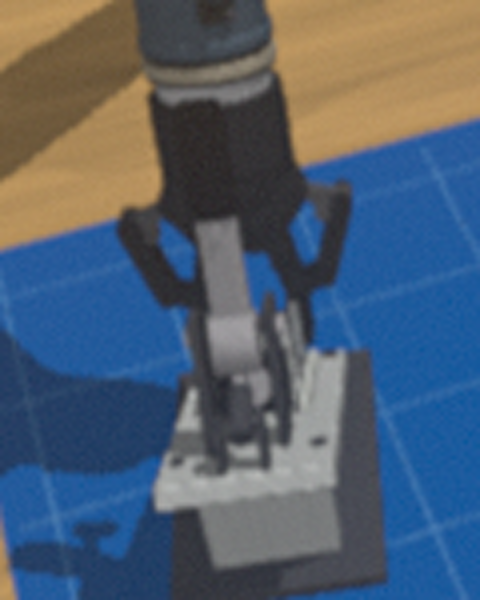

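View pics/f_top.png

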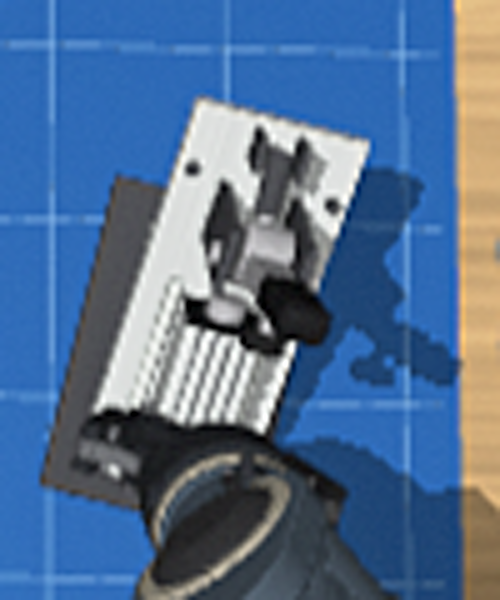

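```bash
python3 - <<'E'
from rig import *
from bedfit import *
R=placeR(np.radians(12),1)
def bed(): return (BR.T@(sense()['position']-placeP(-.022,.013,R,hx=0,up=0))*1000).round(2)
def f(): return (BR.T@sense()['wrist_force']).round(1)
p=sense()['position']
print(move_l(p+BR@[0,0,-.004],feed=.02,until_force=5),bed(),f())
p=sense()['position']
print(move_l(p+BR@[-.008,0,0],feed=.02,until_force=10),bed(),f())
command_gripper(.065)
print(bed(),f(),sense()['finger_gap'])
p=sense()['position']
move_l(p-R[:,0]*.09+BR@[-.03,0,0],feed=.2)
movep([.45,-.05,.36],toolR(0,0,1))
for n in("scene","top"):
    p,d=camera(n);np.savez(f"pics/{n}2.npz",p=p,d=d)
    crop(p,*( (370,180,470,300) if n=="top" else (150,200,270,350)),5 if n=="top" else 4,f"pics/g_{n}.png")
print(sense()['time_s'])
E
```

```text
True [-1.43 -0.17  1.67] [ 1.1 -0.3  7.2]
True [-1.59 -0.16  1.88] [1.5 0.  2.9]
[-2.06 -0.08  1.72] [-0.2  0.7  0.1] 0.06505657814206524
21.1083
```

View pics/g_scene.png

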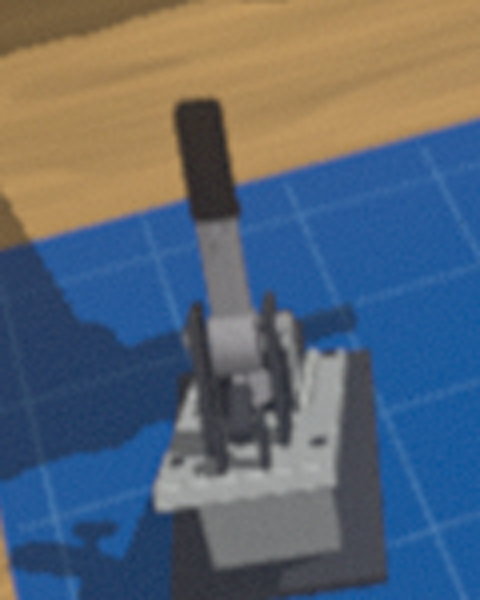

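View pics/g_top.png

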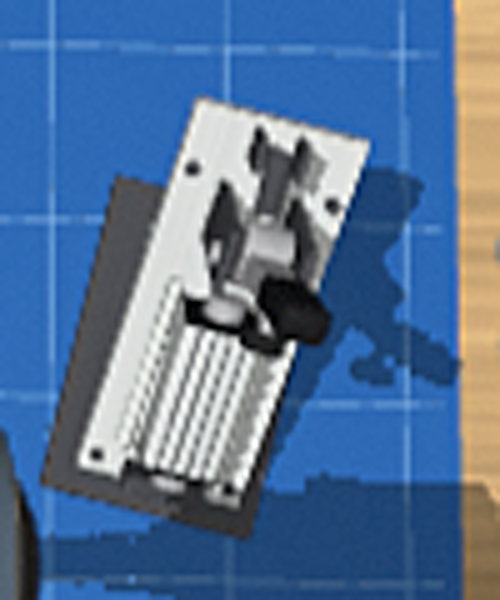

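The housing lies between the strips with its lower socket at the stop, at about (170,480) in the top crop, and the robot is clear of it. I'll check that it is flat by depth and plan the lever push.

```bash
cat >> bedfit.py <<'E'
AX=BO+BR@np.array([.090,0,.062]); E=-lidR(BY,0)[:,0]; RT=toolR(BY,0,1)
def contact(th,r=.103,gap=0):
    g=np.radians(10)-th
    return AX+BR@(r*np.array([np.sin(g),0,np.cos(g)])+(.009+gap)*np.array([np.cos(g),0,-np.sin(g)]))
def ltcp(th,r=.103,gap=0): return contact(th,r,gap)-RT[:,0]*.025-E*.011
E
python3 - <<'E'
from rig import *
from bedfit import *
c=camera_params("top");p,d=load("top",2);C=(cloud(d,c)-BO)@BR
m=(abs(C[...,0]-0)<.06)&(abs(C[...,1])<.017)&(C[...,2]>.02)&(C[...,2]<.05)
v,u=np.nonzero(m);Q=C[m]
Q=Q[(Q[:,0]>-.045)&(Q[:,0]<.02)]
A=np.c_[Q[:,:2],np.ones(len(Q))];print(len(Q),np.linalg.lstsq(A,Q[:,2],rcond=None)[0])
for th,g in((0,.03),(0,0),(.4,0),(.8,0),(1.15,0),(1.3,0)):
    q=inverse_kinematics(ltcp(th,gap=g),RT);print(th,contact(th,gap=g).round(3),ltcp(th,gap=g).round(3),None if q is None else np.round(q,2))
q=inverse_kinematics(ltcp(0,gap=.03)+[0,0,.1],RT);print(q)
E
```

```text
295 [-0.00045476 -0.01358046  0.03677288]
0 [ 0.607 -0.281  0.268] [ 0.618 -0.284  0.293] [-0.22  0.59  0.95  1.51 -0.49  1.29  2.12]
0 [ 0.58  -0.275  0.258] [ 0.59  -0.277  0.283] [-0.23  0.54  0.92  1.6  -0.45  1.23  2.11]
0.4 [ 0.544 -0.266  0.239] [ 0.555 -0.269  0.264] [-0.25  0.48  0.89  1.71 -0.4   1.15  2.1 ]
0.8 [ 0.518 -0.26   0.208] [ 0.529 -0.263  0.233] [-0.24  0.45  0.86  1.8  -0.39  1.06  2.1 ]
1.15 [ 0.506 -0.258  0.174] [ 0.517 -0.26   0.199] [-0.22  0.47  0.83  1.86 -0.41  0.99  2.13]
1.3 [ 0.505 -0.257  0.159] [ 0.516 -0.26   0.184] [-0.2   0.48  0.81  1.88 -0.42  0.96  2.14]
[-0.22019009  0.53108783  0.96956807  1.36381197 -0.43333321  1.46744086
  2.06496848]
```

```bash
python3 - <<'E'
from rig import *
from bedfit import *
command_gripper(0.0,30)
movep([.50,-.12,.42],RT)
movep(ltcp(0,gap=.035)+[0,0,.10],RT)
move_l(ltcp(0,gap=.035),feed=.15)
print(sense()['wrist_force'],sense()['finger_gap'])
r=move_l(ltcp(0,gap=-.006),feed=.05,until_force=3)
s=sense();d=s['position']-ltcp(0);print(r,d.round(4),s['wrist_force'].round(1),s['time_s'])
p,_=camera("scene");crop(p,150,180,270,350,4,"pics/h1.png")
E
```

```text
[-0.19254706  1.04849688 -0.77743504] 7.353990155789988e-05
True [-0.0017  0.0003 -0.0005] [ 1.3 -2.2  1.1] 24.6083
```

View pics/h1.png

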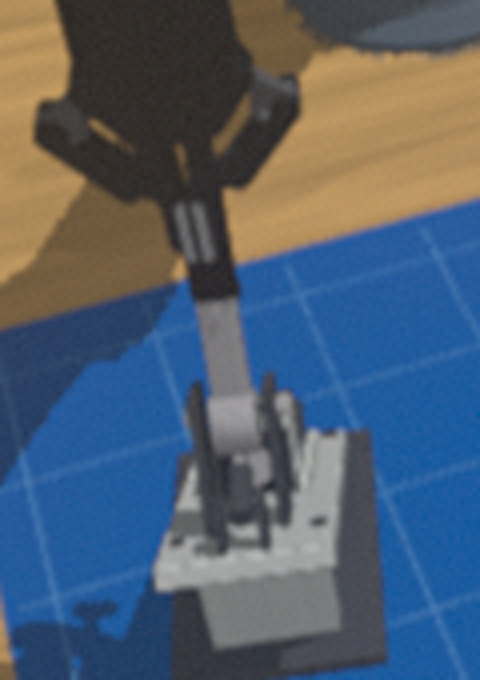

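The closed fingers, at about (195,235) in the crop, sit centred behind the grip. Contact came within 2 mm of the prediction. Now the push along the arc.

```bash
python3 - <<'E'
from rig import *
from bedfit import *
for th in np.linspace(0.08,1.2,11):
    move_l(ltcp(th),feed=.08)
    s=sense();f=s['wrist_force'];print(round(th,2),f.round(1),round(s['time_s'],2))
    if np.linalg.norm(f)>45:break
for n in("scene","top"):
    p,d=camera(n)
    crop(p,*( (370,180,470,300) if n=="top" else (150,180,270,350)),5 if n=="top" else 4,f"pics/i_{n}.png")
E
```

```text
0.08 [ 6.2 -2.1  1.9] 24.91
0.19 [ 4.6 -1.9  3.3] 25.2
0.3 [ 2.8 -0.7  5.5] 25.49
0.42 [2.1 0.3 4.9] 25.78
0.53 [ 2.3 -0.2  4. ] 26.07
0.64 [ 2.4 -0.8  1.3] 26.37
0.75 [-0.2  0.3  0.6] 26.66
0.86 [ 1.3 -0.3  0.3] 26.95
0.98 [-0.2 -0.5  0.4] 27.24
1.09 [ 1.3 -0.8 -0. ] 27.53
1.2 [ 0.5 -0.1 -0.6] 27.82
```

View pics/i_scene.png

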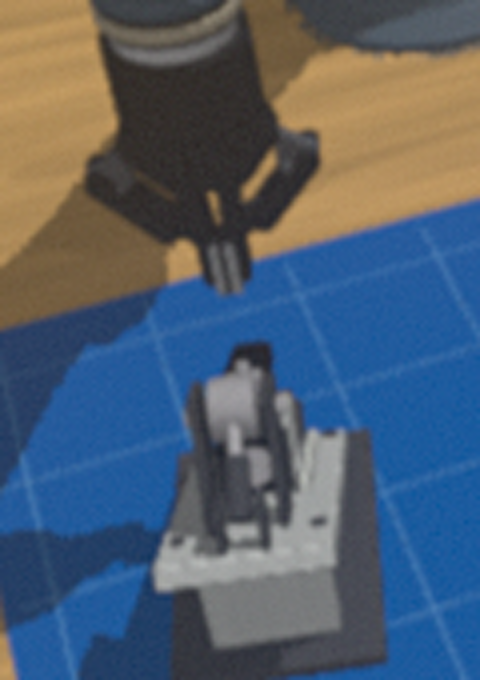

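The lever has snapped down; its grip shows at about (248,355), clear of the fingers. I'll back away and check.

```bash
python3 - <<'E'
from rig import *
from bedfit import *
p0=sense()['position']
move_l(p0+[0,0,.14],feed=.2)
movep([.45,.03,.40],toolR(0,0,1))
for n in("scene","top"):
    p,d=camera(n);np.savez(f"pics/{n}3.npz",p=p,d=d);cv2.imwrite(f"pics/j0_{n}.png",p[:,:,::-1])
    crop(p,*( (370,180,470,300) if n=="top" else (150,180,270,350)),5 if n=="top" else 4,f"pics/j_{n}.png")
    C=(cloud(d,camera_params(n))-BO)@BR
    m=(C[...,0]>-.045)&(C[...,0]<.07)&(abs(C[...,1])<.007)&(C[...,2]>.05)&(C[...,2]<.2);Q=C[m]
    print(n,len(Q),np.polyfit(Q[:,0],Q[:,2],1) if len(Q)>5 else 0,Q.min(0) if len(Q) else 0,Q.max(0) if len(Q) else 0)
print(sense()['time_s'],sense()['wrist_force'])
E
```

```text
scene 49 [-0.01074482  0.07137293] [-0.03018025 -0.00697989  0.06801434] [0.04222329 0.00669733 0.07468934]
top 218 [-0.04391062  0.07152344] [-0.03724937 -0.00696436  0.06404839] [0.06986714 0.00690661 0.07744295]
30.0417 [ 0.32701643 -0.14989834 -0.30661748]
```

View pics/j_top.png

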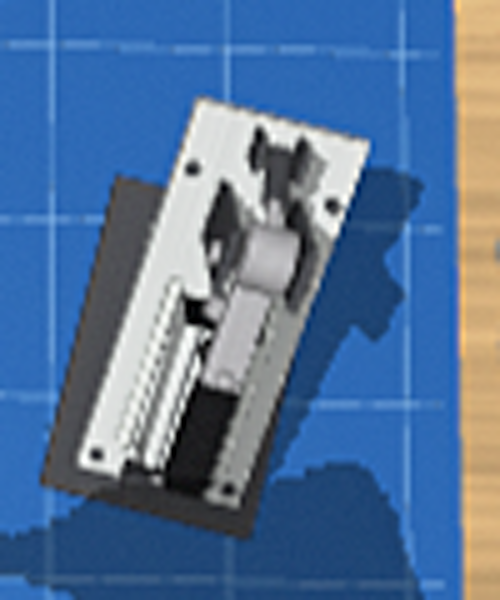

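View pics/j0_scene.png

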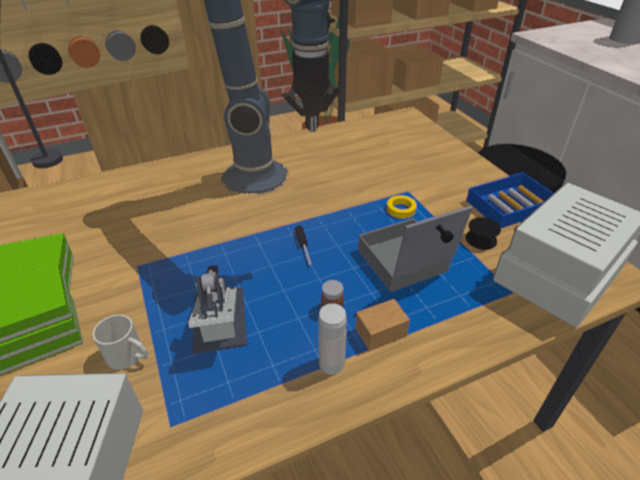

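View pics/j_scene.png

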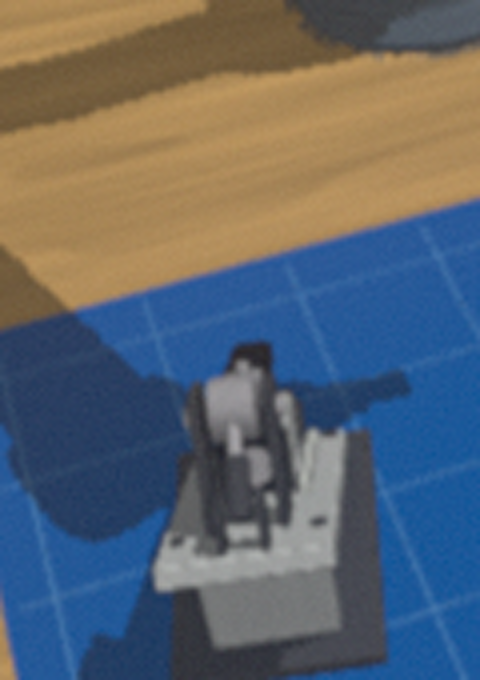

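The lever's upper face sits about 71 mm off the bed and nearly parallel to it, which matches fully closed (62 + 9 mm). The housing is still in place and the bystanders have not moved.

```bash
python3 -c "
from rig import *
finish_job()"
```

```text
the job is handed in; nothing more can be done
```

The job is done and handed in at about 30 s on the robot's clock. I swung the lid open by its knob to about 1.7 rad and lifted the housing out. I laid it between the guide strips, slid it against the stop and let it go. Then I pushed the lever over its high point from behind, and it snapped shut.

**Last checks:**
- **Housing:** depth taken before clamping put its top about 37 mm above the bed, level along the slope. It slid to within 0.5 mm of the stop position given. The last top picture still shows it between the strips with its lower end at the stop.
- **Lever:** its upper face is about 71 mm off the bed and nearly parallel to it, which is what fully closed should give. The two cameras differed slightly on its slope (-0.01 and -0.04). I put that down to the bar being thinner than the grip, plus depth noise.
- **Forces and surroundings:** wrist-force readings stayed below about 10 N wherever I took them. The bystanders look unmoved in the scene picture, and the robot was clear of everything at hand-in.

No check failed. The lid was about 0.08 rad ajar at the start rather than shut, which I allowed for.

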